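Press the glued plaques in the craft-room press

ROBOT

A 7-joint arm with a two-finger parallel gripper is mounted at the origin on the work surface. World frame = base frame: x ahead of the robot, y to its left, z up, the work surface at z = 0. Lengths are in m, angles in rad, forces in N, time in s.
With the tool pointing down it reaches from about 0.425 to 0.925 m from the base axis. Payload 6.8 kg.
Tool frame: the origin (TCP) lies at the very end of the fingers, on their centre line; the grasp point (between the pads) lies 19 mm behind it; z points along the fingers, y is the line along which they close (so a half turn about z gives the same grasp; the last joint's range is limited). The gripper opens to 85 mm and grips with 20 to 120 N. Pads are 22 mm wide; open, the fingers measure 114 mm over their backs; the gripper's body (76 mm by 85 mm) begins 54 mm behind the grasp point. The pads swing forward as they close: fully open they stand 13 mm farther back than shut.
Start: joints at [1.014, 0.477, 0.022, 1.555, -0.011, 1.109, -0.083], TCP at [0.293, -0.608, 0.231] pointing down, gripper open.
Joint ranges: [-2.96, 2.96], [-0.34, 2.1], [-1.41, 1.46], [0.24, 2.44], [-1.37, 4.51], [0.17, 1.92], [-2.96, 2.96]. Speed limits (rad/s): [2.39, 2.39, 3.14, 3.14, 3.14, 3.14, 3.14].

INTERFACE

Orientations are given as a unit quaternion [w, x, y, z].
In Python, from station import bot gives the robot as it stands. The module is installed in compiled form; this text tells all that it offers.
- The arm moves only by the shell command python3 -m jog 'ROWS' [OPENING] [FORCE]. ROWS is JSON, a list of rows, each a list of 4 numbers: the shift along the tool's x, y, z in cm, then the turn about the tool's z in rad. In form: [[x, y, z, spin], ...]. A call has 1 to 20 rows; each row is the pose to reach, as a shift and turn from the pose commanded when the call began, along the tool's axes at that moment; what a row does not reach only later rows make up. A row lasts 1/12 s, in which the tool goes at most 41.7 mm and 7.16 degrees, less where a joint would pass 70% of its speed; a pose out of reach is approached as far as the arm can. A call with a gripper value outside its range is refused whole. OPENING is the closure, from -1 (fully open) to 1 (shut), set as the call begins (- or left out, the last holds). The fingers move at their own pace and stop on an object; FORCE is the grip in N (left out, the last holds). Time passes only in rows, so rows that repeat a pose let the fingers close. It gives the time, the measured TCP pose, the force, the opening and the grip force at its end, in the units of the state.
- bot.get_obs(): the state, without advancing time (a new reading comes with each control period).
- bot.read_camera(name): name is "scene" or "top" or "wrist"; returns a dict with "pixels" (420x560x3 uint8, red, green, blue), "depth" (420x560 float32, m along the optical axis (not along the pixel's ray), 0 where there is no reading), "fovy" (degrees; the focal length in pixels is half the picture's height over the tangent of half this angle, whatever the lens; pixels are square), "cx", "cy" (the principal point, pixels), "pose" (4x4, takes a point from camera to world coordinates). Camera axes: x right, y down, z forward; pixel columns grow to the right and rows downward; lengths in m; the calibration is good to about 2 mm. A picture is of the moment at which its call begins.
- bot.hand_in(): hands the job in; it is judged then, once.
The state is a dict: "t": time; "q": joint angles; "joint_vel": joint speeds; "joint_torque": joint torques, N m; "eef_pos": TCP position; "tool_rot": TCP orientation; "contact_force": force on the tool from outside, world axes, zero at the start; "torque": the same for the moment, N m; "gripper_width": opening from 0.0 (shut) to 1.0 (fully open); "grasp_force": force on a finger pad.
Only numpy, scipy, OpenCV 4.12 (cv2) and the standard library are available. Lean on these libraries where they do the work, as an engineer would, in place of code of your own. Each camera call takes 0.05 s, during which the arm holds its last target. There are 200 camera calls.

TASK

Swing the yellow arm of the press well clear of its bed (about 70 degrees from shut), then lay every glued wooden plaque from the table flat, side by side, inside the blue rim of the bed, crossways under where the wooden bar will come. Swing the arm back over the bed to its stop in the aluminium fork, push the orange-handled lock pin from its wooden block down through fork and arm until its flange rests on the fork, and only then turn the red knob clockwise until the bar is fully down and the knob's slip clutch lets go, turning it on by about a quarter turn after that. Leave the bottle, jar and paint pot where they stand.

Things in the scene. Friction and masses are not known exactly. Their poses are not given: they have to be found in the camera images.
- bed_centre (a point): centre of the cork bed floor, 20 mm above the table; axes = press axes (z up). Press is fixed, pose varies. Floor 120 (x) x 200 (y) mm inside a blue rim 6 wide, 10 mm high. On x = 0: hinge post (42 mm across, top 116 mm above table) at y = +155, fork at -150 mm. Up to three plaques fit, length along x, at y = +60, 0, -60 mm, with finger room between
- beam_hinge (a point): on the vertical axis about which the yellow arm swings, at the height of the arm's top face (108 mm above the table); axes as the press
- beam (a joint): yellow arm, rad: 0 = at its stop in the fork, pointing along press -y, holes lined up; positive = swung counter-clockwise from above, to the press +x side (max 1.6). Starts 0.03 to 0.4, over the bed; at 1.2 the bed is clear for the gripper. Stiff (0.25 N m), stays where left. Bar 40 mm wide, 88 to 108 mm above the table, 327 mm long from the hinge, vertical 15.5 mm hole at 305 mm
- beam_handle (a point): grip point of the black upright handle on the arm, a round post of 20 mm diameter standing from 108 to 160 mm above the table, 200 mm from the hinge axis; the point is on its axis, 150 mm above the table
- fork_hole (a point): centre of the pin hole's mouth on top of the aluminium fork, 126 mm above the table; press axes. Two 50 x 50 mm plates (70 to 84 and 112 to 126 mm above the table) with chamfered 15.5 mm vertical holes, joined by a column on the press's -y side, 25 mm from the hole axis. The arm's end enters between the plates from +x
- pin: lock pin, 118 mm tall, 140 g: steel shaft 12 mm diameter, 70 long, lowest 9 mm tapered; flange 26 mm diameter, 6 thick; orange round grip 18 mm diameter, from 76 to 118 mm above the origin. Origin at the shaft's tip, z towards the grip. Starts upright in the block, tip 10 mm above the table. Fully home, its tip is 70 mm below fork_hole
- pin_block: fixed dark wooden block, 75 x 75 x 80 mm high, with a vertical through hole of 17 mm that parks the pin; origin at the centre of its underside
- knob_grip (a point): on the vertical axis of the red knob on the arm, 146 mm above the table. The knob is a ribbed cylinder 48 mm diameter, from 124 to 160 mm above the table, 125 mm from the hinge axis. A white line on its top shows its turn
- screw (a joint): turn of the press screw under the knob, rad, clockwise from above positive: starts 0 to 0.8, hard stop at 2.6, where the wooden bar (caul, 36 x 175 mm, under the arm) is down on the plaques. Turns with the knob against 0.06 N m; lowers the bar's underside from 58 to 48.6 mm above the table
- clutch_cap (a joint): slip of knob against screw, rad, clockwise positive: near 0 while the screw turns, grows once the screw is at its stop and the clutch slips (0.28 N m). A steel collar below the knob (62 mm diameter, 110 to 120 mm above the table) with a red mark turns with the screw: slip shows as the knob's white line leaving the mark. More slip does no harm
- plaque1: freshly glued wooden plaque, a flat block 95 (own x) x 40 (own y) x 28 mm high, 75 g, pale wood on top of a 9 mm orange base layer, three orange dots on the top; origin at the centre of its underside. May be absent. Starts lying flat on the table
- plaque2: freshly glued wooden plaque, a flat block 95 (own x) x 40 (own y) x 28 mm high, 75 g, pale wood on top of a 9 mm blue base layer, three blue dots on the top; origin at the centre of its underside. May be absent. Starts lying flat on the table
- plaque3: freshly glued wooden plaque, a flat block 95 (own x) x 40 (own y) x 28 mm high, 75 g, pale wood on top of a 9 mm green base layer, three green dots on the top; origin at the centre of its underside. May be absent. Starts lying flat on the table
- water_bottle: bystander: clear bottle, 60 mm diameter, 170 mm tall; origin at the centre of its underside
- bead_jar: bystander: amber jar, 72 mm diameter, 90 mm tall; origin at the centre of its underside
- paint_pot: bystander: green can, 60 mm diameter, 70 mm tall; origin at the centre of its underside

How it is judged:
On the way, in this order (a step that is already met when the one before it is completed fails the run):
1. the arm is swung clear of the bed (more than 0.8 rad) (value of joint beam above 0.8 rad), for 0.2 s.
2. every plaque lies flat in the press bed while the arm is still swung clear (more than 0.6 rad) (x of plaque1 in the frame of bed_centre between -0.03 and 0.03 m and y of plaque1 in the frame of bed_centre between -0.09 and 0.09 m and z of each of plaque1, plaque2, plaque3 in the frame of bed_centre below 0.005 m and angle between each of plaque1, plaque2, plaque3's own z axis and vertical below 0.1 rad and linear speed of each of plaque1, plaque2, plaque3 below 0.03 m/s and x of plaque2 in the frame of bed_centre between -0.03 and 0.03 m and y of plaque2 in the frame of bed_centre between -0.09 and 0.09 m and x of plaque3 in the frame of bed_centre between -0.03 and 0.03 m and y of plaque3 in the frame of bed_centre between -0.09 and 0.09 m and value of joint beam above 0.6 rad), for 0.2 s.
3. the arm is over the bed at its stop in the fork (value of joint beam below 0.02 rad), for 0.2 s.
4. the lock pin is home through fork and arm and let go (value of joint beam below 0.02 rad and horizontal distance between pin and fork_hole below 0.006 m and z of pin in the frame of fork_hole below -0.065 m and angle between pin's own z axis and vertical below 0.1 rad and contact force between pin and the fingers below 0.1 N), for 0.2 s.
5. the knob is turned until the screw is at its stop and the clutch has slipped 0.2 rad (value of joint screw above 2.5 rad and value of joint clutch_cap above 0.2 rad and horizontal distance between pin and fork_hole below 0.006 m and z of pin in the frame of fork_hole below -0.065 m and angle between pin's own z axis and vertical below 0.1 rad and contact force between pin and the fingers below 0.1 N), for 0.2 s.
At the end, for the whole second after the job is handed in: Every plaque lies flat and at rest in the bed (centre within 30 mm of its long centre line, 90 mm of its middle, 5 mm of the floor); arm within 0.02 rad of its stop; pin upright in the hole, within 5 mm of home, let go; screw past 2.5 rad, clutch slipped over 0.2 rad (all of step 5 and x of plaque1 in the frame of bed_centre between -0.03 and 0.03 m and y of plaque1 in the frame of bed_centre between -0.09 and 0.09 m and z of each of plaque1, plaque2, plaque3 in the frame of bed_centre below 0.005 m and angle between each of plaque1, plaque2, plaque3's own z axis and vertical below 0.1 rad and linear speed of each of plaque1, plaque2, plaque3 below 0.03 m/s and x of plaque2 in the frame of bed_centre between -0.03 and 0.03 m and y of plaque2 in the frame of bed_centre between -0.09 and 0.09 m and x of plaque3 in the frame of bed_centre between -0.03 and 0.03 m and y of plaque3 in the frame of bed_centre between -0.09 and 0.09 m and value of joint beam below 0.02 rad); the robot touches nothing.
It fails at once if the water bottle is moved more than 40 mm or tipped (distance of water_bottle from where it was at the start of the episode above 0.04 m or angle between water_bottle's own z axis and vertical above 0.5 rad).
It fails at once if the bead jar is moved more than 40 mm or tipped (distance of bead_jar from where it was at the start of the episode above 0.04 m or angle between bead_jar's own z axis and vertical above 0.5 rad).
It fails at once if the paint pot is moved more than 40 mm or tipped (distance of paint_pot from where it was at the start of the episode above 0.04 m or angle between paint_pot's own z axis and vertical above 0.5 rad).
Of plaque1, plaque2, plaque3 only 2 to 3 are there at a start; the rules pass over those that are not, and their reading is None.
At some moment in a run one of plaque1, plaque2, plaque3 may be knocked a few centimetres aside while the robot is not near it.
It also fails if it takes over 210 s, if anything falls off the work surface, if the arm or the gripper's body presses on something with over 40 N, if the wrist force passes 120 N, or if a joint passes its speed limit or range.

## Working session

There is one attempt and no reset: what is moved stays moved. The work goes in short steps, Python scripts to look and compute and a shell command to move; the robot and the scene stay as the last step left them, time stands still between calls to the robot, and variables do not carry over. Pictures are saved under pics/ and viewed, at most 14 in all, crops included, and the job is handed in when it is done.

```bash
mkdir -p pics; cat > h.py <<'E'
import numpy as np, cv2
from station import bot
from scipy.spatial.transform import Rotation as R
def cam(n,save=None):
    c=bot.read_camera(n); np.savez('%s.npz'%n,**c)
    if save: cv2.imwrite('pics/'+save,c['pixels'][:,:,::-1])
    return c
def load(n): return np.load('%s.npz'%n)
def w(c,u,v,z=None):
    f=210/np.tan(np.radians(float(c['fovy']))/2)
    d=np.array([(u-c['cx'])/f,(v-c['cy'])/f,1.]); P=c['pose']
    if z is None:
        dd=c['depth'][int(round(v)),int(round(u))]; return P[:3,:3]@(d*dd)+P[:3,3]
    r=P[:3,:3]@d; return P[:3,3]+r*(z-P[2,3])/r[2]
def px(c,p):
    f=210/np.tan(np.radians(float(c['fovy']))/2); P=c['pose']
    q=P[:3,:3].T@(np.array(p)-P[:3,3]); return q[0]/q[2]*f+c['cx'],q[1]/q[2]*f+c['cy']
def rot():
    o=bot.get_obs(); q=o['tool_rot']; return np.array(o['eef_pos']),R.from_quat([q[1],q[2],q[3],q[0]]).as_matrix()
def to(p,yaw=None):
    "shift in tool axes cm to world TCP p; spin so that tool y axis lies at angle yaw (mod pi)"
    t,M=rot(); s=M.T@(np.array(p)-t)*100
    a=np.arctan2(M[1,1],M[0,1]); sp=0
    if yaw is not None:
        sp=-(yaw-a); sp=(sp+np.pi/2)%np.pi-np.pi/2
    print('tcp',t.round(4),'yaw',a.round(3),'shift',s.round(2),'spin',round(sp,3),'q7',round(bot.get_obs()['q'][6],2))
E
python3 - <<'E'
from h import *
for n in ('top','scene'):
    c=cam(n,n+'0.png'); print(n,c['fovy'],c['pose'].round(3).tolist())
print(bot.get_obs())
print(rot()[1].round(3))
E
```

```text
top 52.96665255525905 [[0.011, -0.981, 0.195, 0.275], [-1.0, -0.008, 0.012, -0.059], [-0.01, -0.196, -0.981, 1.391], [0.0, 0.0, 0.0, 1.0]]
scene 43.38140981464945 [[-0.586, 0.652, -0.482, 1.164], [0.811, 0.474, -0.344, 0.404], [0.004, -0.592, -0.806, 1.173], [0.0, 0.0, 0.0, 1.0]]
{'t': 0.1, 'q': array([ 1.0138812 ,  0.47773369,  0.02231617,  1.55633185, -0.01147353,
        1.10931363, -0.08309451]), 'joint_vel': array([ 1.21716865e-03, -1.10752101e-03,  5.08830860e-04, -2.51641581e-03,
       -6.63107059e-05,  1.32048351e-03,  9.21884127e-04]), 'joint_torque': array([ 4.81521172e-03, -5.97752774e+01,  1.61371708e+00, -2.81950629e+01,
        1.27214834e-02,  5.08261626e-03, -1.60091247e-05]), 'eef_pos': array([ 0.29264988, -0.60767288,  0.23042029]), 'tool_rot': array([-7.91161525e-04,  9.74918983e-01,  2.22558508e-01, -2.48549386e-04]), 'contact_force': array([ 0.40725693,  0.65992597, -0.22045397]), 'torque': array([-0.02065748, -0.04207222, -0.0267941 ]), 'grasp_force': 0.0, 'gripper_width': 1.0012962881581111}
[[ 0.901  0.434 -0.001]
 [ 0.434 -0.901  0.001]
 [-0.    -0.002 -1.   ]]
```

View pics/top0.png

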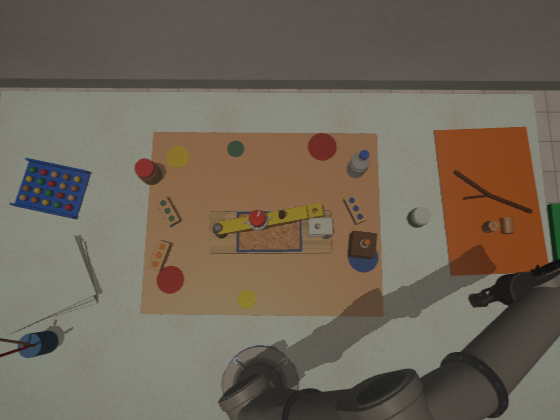

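View pics/scene0.png

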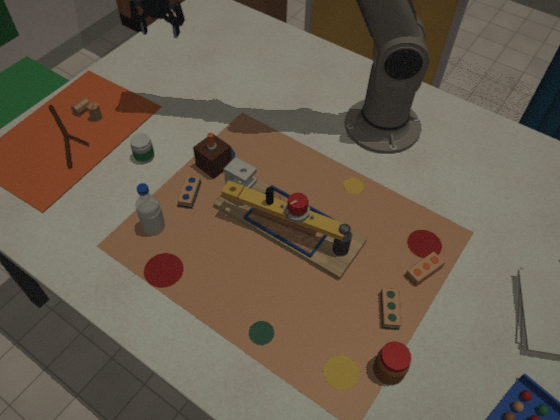

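The top view shows the hinge post at about (219,228), the knob at (258,219), the handle at (282,214) and the fork at (320,227). The pin block is at (363,244), and the plaques are orange (161,256), green (169,211) and blue (355,209). The bottle is at (360,163), the jar at (147,170) and the pot at (419,217). I'll enlarge crops to get better positions.

```bash
python3 - <<'E'
from h import *
c=load('top'); im=c['pixels'][140:280,135:395][:,:,::-1]
cv2.imwrite('pics/topc.png',cv2.resize(im,None,fx=3,fy=3,interpolation=cv2.INTER_CUBIC))
c=load('scene'); im=c['pixels'][120:350,170:460][:,:,::-1]
cv2.imwrite('pics/scc.png',cv2.resize(im,None,fx=2.6,fy=2.6,interpolation=cv2.INTER_CUBIC))
E
```

```text
(no output)
```

View pics/topc.png

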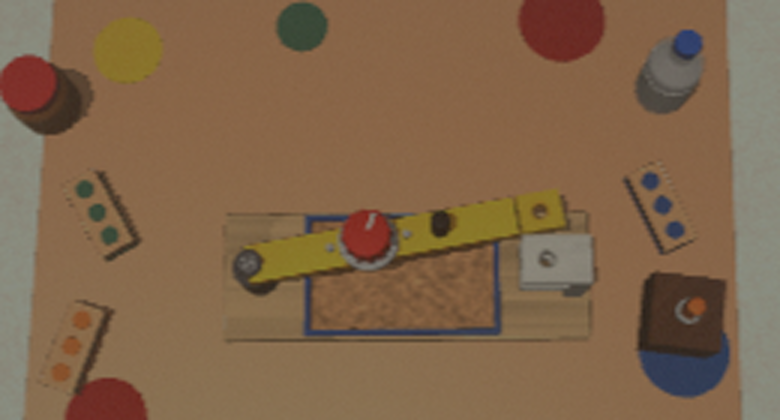

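View pics/scc.png

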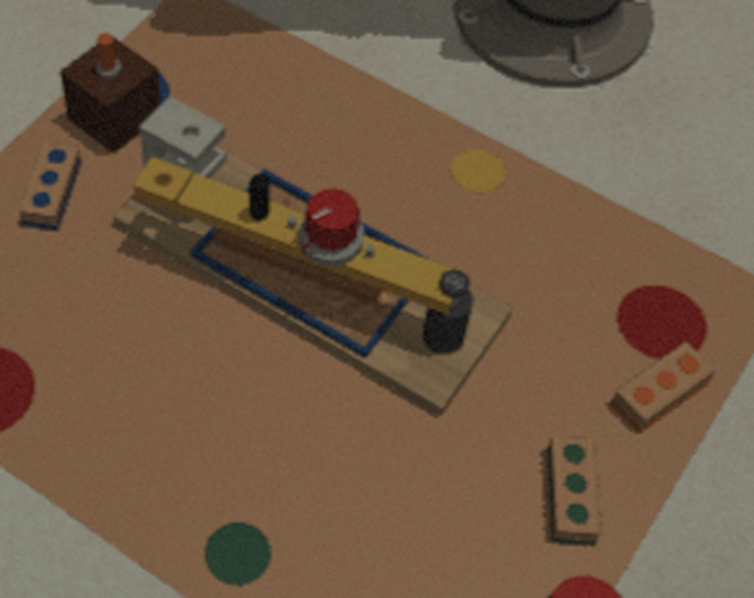

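```bash
python3 - <<'E'
from h import *
T=load('top');S=load('scene')
P={'fork':(547,259,191,131,.126),'hinge':(249,264,455,281,.116),'handle':(441,218,260,181,.16),'knob':(366,232,331,203,.16),'pin':(697,306,105,39,.128),
'or':(71,346,666,380,.028),'gr':(97,212,575,483,.028),'bl':(662,205,49,178,.028),'armhole':(541,211,163,180,.108),
'or_a':(82,320,688,364,.028),'or_b':(60,372,644,397,.028),'gr_a':(85,189,577,514,.028),'gr_b':(109,236,574,454,.028),'bl_a':(650,181,41,200,.028),'bl_b':(675,230,57,157,.028)}
for k,(a,b,e,f,z) in P.items():
    p=w(T,135+(a-1)/3,140+(b-1)/3,z);s=w(S,170+(e-.8)/2.6,120+(f-.8)/2.6,z)
    print(k,p[:2].round(4),s[:2].round(4),((p+s)/2)[:2].round(4))
E
```

```text
fork [ 0.4803 -0.1685] [ 0.4813 -0.1702] [ 0.4808 -0.1693]
hinge [0.474  0.1347] [0.4752 0.1342] [0.4746 0.1344]
handle [ 0.515  -0.0609] [ 0.5141 -0.0616] [ 0.5146 -0.0613]
knob [0.5003 0.0133] [0.4964 0.0069] [0.4983 0.0101]
pin [ 0.4337 -0.3179] [ 0.4354 -0.3193] [ 0.4345 -0.3186]
or [0.3966 0.3372] [0.3974 0.3347] [0.397 0.336]
gr [0.5442 0.3181] [0.5446 0.3153] [0.5444 0.3167]
bl [ 0.5573 -0.3036] [ 0.558  -0.3061] [ 0.5577 -0.3048]
armhole [ 0.5334 -0.1642] [ 0.5361 -0.1638] [ 0.5347 -0.164 ]
or_a [0.4248 0.3271] [0.3687 0.3441] [0.3967 0.3356]
or_b [0.3685 0.3472] [0.4266 0.326 ] [0.3976 0.3366]
gr_a [0.57  0.333] [0.5707 0.3313] [0.5703 0.3321]
gr_b [0.5175 0.3032] [0.5191 0.3007] [0.5183 0.3019]
bl_a [ 0.5842 -0.2911] [ 0.5852 -0.2934] [ 0.5847 -0.2923]
bl_b [ 0.5295 -0.317 ] [ 0.5312 -0.3181] [ 0.5303 -0.3176]
```

```bash
cat >> h.py <<'E'
H=np.array([.4746,.1344]);F=np.array([.4808,-.1693]);B=np.array([.4777,-.0200]);PH=.0204
def polar(r,th): return H+r*np.array([np.sin(th+PH),-np.cos(th+PH)])
E
python3 - <<'E'
from h import *
to([.5146,-.0613,.22],.198)
E
```

```text
tcp [ 0.2926 -0.6077  0.2304] yaw -1.122 shift [ 43.71 -39.59   1.1 ] spin -1.32 q7 -0.08
```

```bash
python3 -m jog '[[10.9,-9.9,1.1,-0.33],[21.8,-19.8,1.1,-0.66],[32.8,-29.7,1.1,-1],[43.7,-39.6,1.1,-1.32],[43.7,-39.6,1.1,-1.32],[43.7,-39.6,1.1,-1.32],[43.7,-39.6,1.1,-1.32],[43.7,-39.6,1.1,-1.32],[43.7,-39.6,1.1,-1.32],[43.7,-39.6,1.1,-1.32],[43.7,-39.6,1.1,-1.32],[43.7,-39.6,1.1,-1.32],[43.7,-39.6,1.1,-1.32],[43.7,-39.6,1.1,-1.32],[43.7,-39.6,1.1,-1.32],[43.7,-39.6,1.1,-1.32],[43.7,-39.6,1.1,-1.32],[43.7,-39.6,1.1,-1.32],[43.7,-39.6,1.1,-1.32],[43.7,-39.6,1.1,-1.32]]' 0 20; python3 - <<'E'
from h import *
to([.5146,-.0613,.125],.198)
print(bot.get_obs()['q'].round(2))
E
```

```text
t: 1.77
eef_pos: [0.5143, -0.0635, 0.2202]
tool_rot: [0.0, 0.635, 0.773, -0.0]
contact_force: [-0.4, 1.0, -0.9]
gripper_width: 0.501
grasp_force: 0.0
tcp [ 0.5143 -0.0635  0.2202] yaw 0.195 shift [0.21 0.08 9.52] spin -0.003 q7 0.05
[ 0.42  0.27 -0.5   1.91  0.15  0.99  0.05]
```

```bash
python3 -m jog '[[0.2,0,3.2,0],[0.2,0,6.3,0],[0.2,0,9.5,0],[0.2,0,9.5,0],[0.2,0,9.5,0]]' && python3 -m jog '[[0,0,0,0],[0,0,0,0],[0,0,0,0],[0,0,0,0]]' 0.38; python3 - <<'E'
from h import *
t,M=rot()
for b in np.arange(.178,1.31,.07):
    p=np.r_[polar(.2,b),.125]; s=M.T@(p-t)*100; print(round(b,2),s.round(1),round(-(b-.178),2))
E
```

```text
t: 2.18
eef_pos: [0.5131, -0.0605, 0.1245]
tool_rot: [-0.001, 0.634, 0.773, -0.001]
contact_force: [0.2, -1.0, 0.5]
gripper_width: 0.498
grasp_force: 0.0
t: 2.52
eef_pos: [0.5153, -0.06, 0.1268]
tool_rot: [0.001, 0.634, 0.773, 0.001]
contact_force: [-0.5, -0.7, -0.4]
gripper_width: 0.314
grasp_force: 0.0
0.18 [-0.1 -0.2  0.2] -0.0
0.25 [-0.1  1.2  0.2] -0.07
0.32 [0.1 2.6 0.2] -0.14
0.39 [0.3 4.  0.2] -0.21
0.46 [0.6 5.4 0.2] -0.28
0.53 [1.1 6.7 0.2] -0.35
0.6 [1.6 8.  0.2] -0.42
0.67 [2.2 9.2 0.2] -0.49
0.74 [ 2.9 10.5  0.2] -0.56
0.81 [ 3.7 11.6  0.2] -0.63
0.88 [ 4.6 12.7  0.2] -0.7
0.95 [ 5.5 13.8  0.2] -0.77
1.02 [ 6.5 14.7  0.2] -0.84
1.09 [ 7.6 15.6  0.2] -0.91
1.16 [ 8.7 16.4  0.2] -0.98
1.23 [ 9.9 17.2  0.2] -1.05
1.3 [11.2 17.8  0.2] -1.12
```

```bash
python3 -m jog '[[-0.1,1.2,0,-0.07],[0.1,2.6,0,-0.14],[0.3,4,0,-0.21],[0.6,5.4,0,-0.28],[1.1,6.7,0,-0.35],[1.6,8,0,-0.42],[2.2,9.2,0,-0.49],[2.9,10.5,0,-0.56],[3.7,11.6,0,-0.63],[4.6,12.7,0,-0.7],[5.5,13.8,0,-0.77],[6.5,14.7,0,-0.84],[7.6,15.6,0,-0.91],[8.7,16.4,0,-0.98],[9.9,17.2,0,-1.05],[10.8,17.6,0,-1.1],[10.8,17.6,0,-1.1],[10.8,17.6,0,-1.1]]' && python3 -m jog '[[0,0,0,0],[0,0,0,0],[0,0,0,0],[0,0,-4,0],[0,0,-8,0],[0,0,-12,0],[0,0,-12,0]]' -0.1 20
python3 - <<'E'
from h import *
c=cam('top','top1.png'); im=c['pixels'][140:280,135:395][:,:,::-1]
cv2.imwrite('pics/topc1.png',cv2.resize(im,None,fx=3,fy=3,interpolation=cv2.INTER_CUBIC))
c=cam('scene','scene1.png')
for n,yaw,p in (('or',0,0),('gr',0,0)): pass
E
```

```text
t: 4.02
eef_pos: [0.6658, 0.081, 0.1258]
tool_rot: [0.0, 0.136, 0.991, 0.0]
contact_force: [1.4, 0.5, -0.4]
gripper_width: 0.314
grasp_force: 0.0
t: 4.6
eef_pos: [0.6695, 0.0822, 0.2547]
tool_rot: [0.006, 0.137, 0.991, 0.002]
contact_force: [1.8, 0.1, 0.8]
gripper_width: 0.548
grasp_force: 0.0
```

View pics/topc1.png

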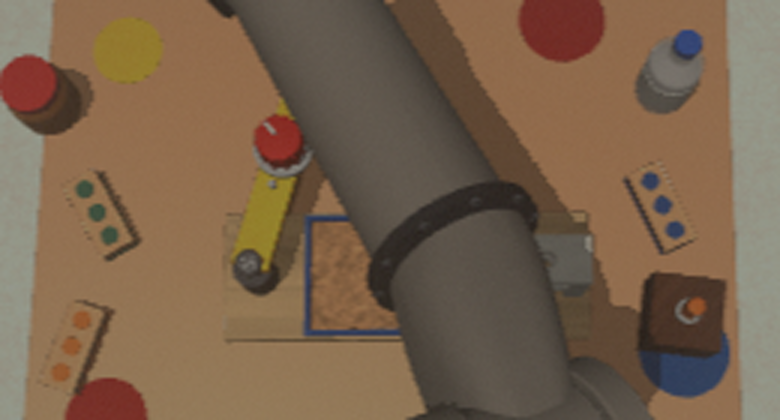

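```bash
python3 - <<'E'
from h import *
to([.397,.336,.12],1.246)
E
```

```text
tcp [0.6668 0.0807 0.2478] yaw 1.297 shift [32.93 17.27 12.67] spin 0.051 q7 0.79
```

```bash
python3 -m jog '[[3.3,1.7,0,0.05],[6.6,3.5,0,0.05],[9.9,5.2,0,0.05],[13.2,6.9,0,0.05],[16.5,8.6,0,0.05],[19.8,10.4,2,0.05],[23,12.1,4,0.05],[26.3,13.8,6,0.05],[29.6,15.6,9,0.05],[32.9,17.3,12,0.05],[32.9,17.3,12.7,0.05],[32.9,17.3,12.7,0.05],[32.9,17.3,12.7,0.05],[32.9,17.3,12.7,0.05]]' -0.45 30
python3 - <<'E'
from h import *
c=cam('wrist','w1.png'); 
to([.397,.336,.003],1.246)
for p in ((.397,.336,.028),(.4248,.3271,.028),(.3685,.3472,.028)): print(px(c,p))
E
```

```text
t: 5.87
eef_pos: [0.3965, 0.335, 0.1183]
tool_rot: [0.0, 0.162, 0.987, -0.0]
contact_force: [0.2, 1.1, -0.2]
gripper_width: 0.726
grasp_force: 0.0
tcp [0.397  0.3351 0.1187] yaw 1.245 shift [ 0.04  0.09 11.57] spin -0.001 q7 0.02
(np.float64(283.6639041122094), np.float64(213.93177979951625))
(np.float64(284.1029135028091), np.float64(250.91229472307424))
(np.float64(285.99759031114894), np.float64(172.31730566025777))
```

View pics/w1.png

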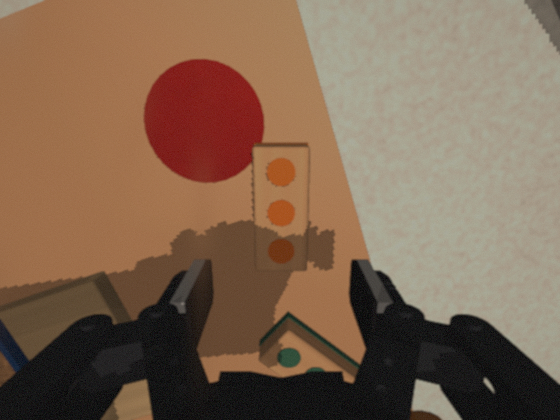

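The wrist view shows the dots at (281,172), (281,213) and (281,250), within 3 px of the prediction, and the plaque is aligned. Next I'll descend and grip.

```bash
python3 -m jog '[[0,0.1,4,0],[0,0.1,8,0],[0,0.1,10.5,0],[0,0.1,11.5,0],[0,0.1,11.5,0],[0,0.1,11.5,0]]' && python3 -m jog '[[0,0,0,0],[0,0,0,0],[0,0,0,0],[0,0,0,0],[0,0,0,0],[0,0,0,0]]' 0.3 30 && python3 -m jog '[[0,0,-4,0],[0,0,-8,0],[0,0,-12,0],[0,0,-12,0],[0,0,-12,0]]'
python3 - <<'E'
from h import *
to([.4765,.040,.125],1.591)
E
```

```text
t: 6.42
eef_pos: [0.3969, 0.3371, 0.0043]
tool_rot: [0.0, 0.161, 0.987, 0.0]
contact_force: [-1.3, 0.0, 1.2]
gripper_width: 0.726
grasp_force: 0.0
t: 6.92
eef_pos: [0.3972, 0.3378, 0.0052]
tool_rot: [0.001, 0.161, 0.987, 0.001]
contact_force: [0.5, -1.3, 8.7]
gripper_width: 0.464
grasp_force: 31.5
t: 7.33
eef_pos: [0.3974, 0.3382, 0.1265]
tool_rot: [0.002, 0.161, 0.987, 0.002]
contact_force: [-0.0, -0.7, -1.4]
gripper_width: 0.463
grasp_force: 31.2
tcp [0.3974 0.3382 0.1265] yaw 1.247 shift [-16.98 -25.76   0.09] spin -0.344 q7 0.02
```

```bash
python3 -m jog '[[0,0,-4,-0.1],[0,0,-8,-0.2],[-2,-3.2,-8,-0.344],[-4.1,-6.4,-8,-0.344],[-6.3,-9.6,-8,-0.344],[-8.4,-12.8,-8,-0.344],[-10.6,-16,-8,-0.344],[-12.8,-19.3,-8,-0.344],[-14.9,-22.5,-8,-0.344],[-17,-25.8,-7,-0.344],[-17,-25.8,-4,-0.344],[-17,-25.8,0,-0.344],[-17,-25.8,1,-0.344],[-17,-25.8,1,-0.344],[-17,-25.8,1,-0.344]]'
python3 - <<'E'
from h import *
to([.4765,.040,.026],1.591)
E
```

```text
t: 8.58
eef_pos: [0.4748, 0.0392, 0.1135]
tool_rot: [-0.001, -0.012, 1.0, 0.0]
contact_force: [0.1, 1.0, -1.1]
gripper_width: 0.459
grasp_force: 31.1
tcp [0.4748 0.0392 0.1135] yaw 1.594 shift [-0.19  0.08  8.75] spin 0.003 q7 0.98
```

```bash
python3 -m jog '[[-0.2,0,3,0],[-0.2,0,6,0],[-0.2,0,7.5,0],[-0.2,0,8.3,0],[-0.2,0,8.7,0],[-0.2,0,8.7,0],[-0.2,0,8.7,0]]' && python3 -m jog '[[0,0,0,0],[0,0,0,0],[0,0,0,0],[0,0,0,0]]' -0.1 && python3 -m jog '[[0,0,-3,0],[0,0,-7,0],[0,0,-11,0],[0,0,-15,0],[0,0,-19,0],[0,0,-19,0],[0,0,-19,0]]' 
python3 - <<'E'
from h import *
to([.5444,.3167,.12],-1.045)
E
```

```text
t: 9.17
eef_pos: [0.4784, 0.0388, 0.0277]
tool_rot: [0.001, -0.011, 1.0, 0.0]
contact_force: [-0.8, -0.1, -1.2]
gripper_width: 0.46
grasp_force: 31.1
t: 9.5
eef_pos: [0.4776, 0.0382, 0.0268]
tool_rot: [0.001, -0.01, 1.0, -0.0]
contact_force: [0.7, -0.8, -0.2]
gripper_width: 0.547
grasp_force: 0.0
t: 10.08
eef_pos: [0.4787, 0.0384, 0.2187]
tool_rot: [0.003, -0.01, 1.0, -0.0]
contact_force: [-0.8, -0.2, -0.8]
gripper_width: 0.551
grasp_force: 0.0
tcp [0.4787 0.0384 0.2187] yaw 1.591 shift [-7.09 27.7   9.88] spin -0.505 q7 1.13
```

```bash
python3 -m jog '[[-1,4,0,-0.12],[-2,8,0,-0.24],[-3,12,0,-0.36],[-4,16,0,-0.48],[-5.1,20,0,-0.505],[-6.1,24,0,-0.505],[-7.1,27.7,3,-0.505],[-7.1,27.7,7,-0.505],[-7.1,27.7,9.9,-0.505],[-7.1,27.7,9.9,-0.505],[-7.1,27.7,9.9,-0.505],[-7.1,27.7,9.9,-0.505]]' -0.45 30
cat >> h.py <<'E'
def chk(n,pts,half=90):
    c=cam('wrist'); T=load('wrist'); im=c['pixels'][:,:,::-1].copy()
    for p in pts:
        u,v=px(c,p); cv2.drawMarker(im,(int(round(u)),int(round(v))),(255,0,255),0,8)
    cv2.imwrite('pics/'+n,im)
E
python3 - <<'E'
from h import *
chk('w2.png',[(.5444,.3167,.028),(.5703,.3321,.028),(.5183,.3019,.028)])
to([.5444,.3167,.004],-1.045)
E
```

```text
t: 11.08
eef_pos: [0.5426, 0.3169, 0.1182]
tool_rot: [0.0, -0.26, 0.966, 0.0]
contact_force: [0.1, 0.4, 0.6]
gripper_width: 0.728
grasp_force: 0.0
tcp [0.5431 0.3172 0.1192] yaw 2.096 shift [-0.06 -0.11 11.52] spin -0.0 q7 0.99
```

View pics/w2.png

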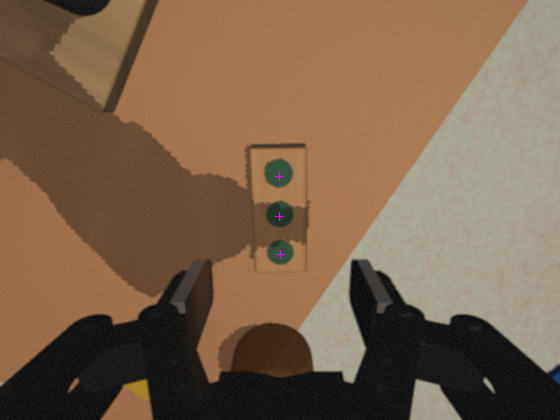

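The dots coincide with the predicted marks at (279,173), (279,214) and (280,252). The jar edge at v≈323 is well beyond the plaque, so I'll grasp.

```bash
python3 -m jog '[[0,0,4,0],[0,0,8,0],[0,0,10.5,0],[0,0,11.4,0],[0,0,11.4,0],[0,0,11.4,0]]' && python3 -m jog '[[0,0,0,0],[0,0,0,0],[0,0,0,0],[0,0,0,0],[0,0,0,0],[0,0,0,0]]' 0.3 30 && python3 -m jog '[[0,0,-4,0],[0,0,-8,0],[0,0,-12,0],[0,0,-16,0],[0,0,-20,0],[0,0,-20,0],[0,0,-20,0]]'
python3 - <<'E'
from h import *
to([.4777,-.0200,.12],1.591)
E
```

```text
t: 11.63
eef_pos: [0.5436, 0.3176, 0.0055]
tool_rot: [0.001, -0.26, 0.966, 0.001]
contact_force: [0.1, 0.9, 0.1]
gripper_width: 0.726
grasp_force: 0.0
t: 12.13
eef_pos: [0.5438, 0.318, 0.006]
tool_rot: [0.002, -0.26, 0.966, 0.0]
contact_force: [-0.3, -0.9, 8.2]
gripper_width: 0.462
grasp_force: 31.5
t: 12.72
eef_pos: [0.5434, 0.3181, 0.2072]
tool_rot: [0.003, -0.26, 0.966, 0.001]
contact_force: [0.1, -0.3, -1.2]
gripper_width: 0.46
grasp_force: 31.0
tcp [0.5434 0.3181 0.2072] yaw 2.097 shift [ 22.72 -25.94   8.58] spin 0.506 q7 1.05
```

```bash
python3 -m jog '[[2.5,-2.9,-2,0.1],[5.1,-5.8,-2,0.2],[7.6,-8.7,-2,0.3],[10.1,-11.5,-2,0.4],[12.6,-14.4,-2,0.506],[15.2,-17.3,-2,0.506],[17.7,-20.2,-2,0.506],[20.2,-23,-2,0.506],[22.7,-25.9,0,0.506],[22.7,-25.9,4,0.506],[22.7,-25.9,8.6,0.506],[22.7,-25.9,8.6,0.506],[22.7,-25.9,8.6,0.506],[22.7,-25.9,8.6,0.506]]'
python3 - <<'E'
from h import *
to([.4777,-.0200,.0265],1.591)
E
```

```text
t: 13.88
eef_pos: [0.4766, -0.0202, 0.1183]
tool_rot: [0.0, -0.011, 1.0, 0.0]
contact_force: [1.3, 0.1, -0.3]
gripper_width: 0.462
grasp_force: 30.9
tcp [ 0.4766 -0.0202  0.1183] yaw 1.593 shift [-0.11  0.01  9.18] spin 0.002 q7 1.12
```

```bash
python3 -m jog '[[-0.1,0,3,0],[-0.1,0,6,0],[-0.1,0,8,0],[-0.1,0,8.8,0],[-0.1,0,9.2,0],[-0.1,0,9.2,0],[-0.1,0,9.2,0]]' && python3 -m jog '[[0,0,0,0],[0,0,0,0],[0,0,0,0],[0,0,0,0]]' -0.1 && python3 -m jog '[[0,0,-3,0],[0,0,-7,0],[0,0,-11,0],[0,0,-15,0],[0,0,-19,0],[0,0,-19,0],[0,0,-19,0]]' 
python3 - <<'E'
from h import *
to([.5577,-.3048,.12],-1.133)
E
```

```text
t: 14.47
eef_pos: [0.4787, -0.0208, 0.027]
tool_rot: [0.002, -0.01, 1.0, -0.0]
contact_force: [-0.6, 0.4, 0.1]
gripper_width: 0.463
grasp_force: 31.0
t: 14.8
eef_pos: [0.4774, -0.0213, 0.0258]
tool_rot: [0.0, -0.01, 1.0, -0.0]
contact_force: [-0.0, -0.3, 0.0]
gripper_width: 0.548
grasp_force: 0.0
t: 15.38
eef_pos: [0.4786, -0.0213, 0.2177]
tool_rot: [0.003, -0.01, 1.0, -0.001]
contact_force: [0.4, 0.5, 0.0]
gripper_width: 0.548
grasp_force: 0.0
tcp [ 0.4786 -0.0213  0.2177] yaw 1.59 shift [ -7.31 -28.48   9.85] spin -0.418 q7 1.26
```

```bash
python3 -m jog '[[-1,-4,0,-0.12],[-2.1,-8.1,0,-0.24],[-3.1,-12.2,0,-0.36],[-4.2,-16.3,0,-0.418],[-5.2,-20.4,0,-0.418],[-6.3,-24.5,0,-0.418],[-7.3,-28.5,3,-0.418],[-7.3,-28.5,7,-0.418],[-7.3,-28.5,9.8,-0.418],[-7.3,-28.5,9.8,-0.418],[-7.3,-28.5,9.8,-0.418],[-7.3,-28.5,9.8,-0.418]]' -0.45 30
python3 - <<'E'
from h import *
T=load('top'); print('bottle',w(T,135+686/3,140+42/3,.17))
chk('w3.png',[(.5577,-.3048,.028),(.5847,-.2923,.028),(.5303,-.3176,.028)])
to([.5577,-.3048,.004],-1.133)
E
```

```text
t: 16.38
eef_pos: [0.5566, -0.3034, 0.1184]
tool_rot: [0.0, -0.218, 0.976, 0.0]
contact_force: [1.0, 0.2, 0.6]
gripper_width: 0.727
grasp_force: 0.0
bottle [ 0.69509138 -0.30766552  0.17      ]
tcp [ 0.5573 -0.3037  0.1194] yaw 2.011 shift [ 0.03 -0.09 11.54] spin 0.002 q7 1.99
```

View pics/w3.png

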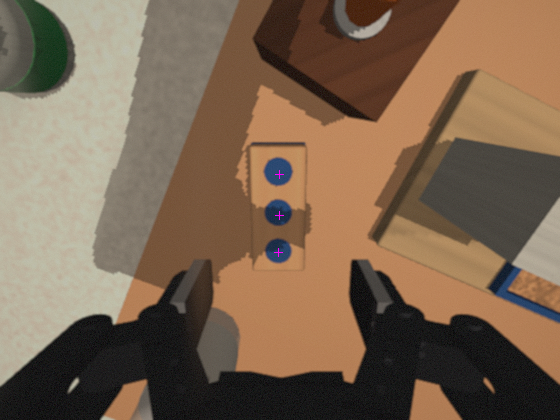

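The blue dots at (278,171), (278,212) and (278,250) coincide with the marks, and the bottle and block are clear. I'll grasp it now.

```bash
python3 -m jog '[[0,0,4,0],[0,0,8,0],[0,0,10.5,0],[0,0,11.4,0],[0,0,11.4,0],[0,0,11.4,0]]' && python3 -m jog '[[0,0,0,0],[0,0,0,0],[0,0,0,0],[0,0,0,0],[0,0,0,0],[0,0,0,0]]' 0.3 30 && python3 -m jog '[[0,0,-4,0],[0,0,-8,0],[0,0,-12,0],[0,0,-16,0],[0,0,-20,0],[0,0,-20,0],[0,0,-20,0]]'
python3 - <<'E'
from h import *
to([.4789,-.0800,.12],1.591)
E
```

```text
t: 16.93
eef_pos: [0.5576, -0.3047, 0.0056]
tool_rot: [0.001, -0.218, 0.976, -0.001]
contact_force: [0.1, -0.2, -0.7]
gripper_width: 0.726
grasp_force: 0.0
t: 17.43
eef_pos: [0.5577, -0.3053, 0.0061]
tool_rot: [0.002, -0.217, 0.976, -0.001]
contact_force: [-0.7, 0.3, 8.0]
gripper_width: 0.461
grasp_force: 31.7
t: 18.02
eef_pos: [0.5576, -0.3051, 0.2073]
tool_rot: [0.002, -0.217, 0.976, -0.002]
contact_force: [0.1, -1.1, -2.2]
gripper_width: 0.457
grasp_force: 31.0
tcp [ 0.5576 -0.3051  0.2073] yaw 2.009 shift [-2.38 23.77  8.61] spin 0.418 q7 2.06
```

```bash
python3 -m jog '[[-0.4,3.9,0,0.1],[-0.8,7.9,0,0.2],[-1.2,11.9,0,0.3],[-1.6,15.9,0,0.4],[-2,19.9,0,0.418],[-2.4,23.8,1,0.418],[-2.4,23.8,4,0.418],[-2.4,23.8,8.5,0.418],[-2.4,23.8,8.5,0.418],[-2.4,23.8,8.5,0.418],[-2.4,23.8,8.5,0.418]]'
python3 - <<'E'
from h import *
to([.4789,-.0800,.0265],1.591)
E
```

```text
t: 18.93
eef_pos: [0.4768, -0.079, 0.1189]
tool_rot: [-0.0, -0.01, 1.0, 0.0]
contact_force: [1.1, 0.0, -0.6]
gripper_width: 0.462
grasp_force: 31.0
tcp [ 0.4768 -0.079   0.1189] yaw 1.591 shift [-0.21 -0.11  9.24] spin -0.0 q7 1.24
```

```bash
python3 -m jog '[[-0.1,0,3,0],[-0.1,0,6,0],[-0.1,0,8,0],[-0.1,0,8.8,0],[-0.1,0,9.2,0],[-0.1,0,9.2,0],[-0.1,0,9.2,0]]' && python3 -m jog '[[0,0,0,0],[0,0,0,0],[0,0,0,0],[0,0,0,0]]' -0.1 && python3 -m jog '[[0,0,-3,0],[0,0,-7,0],[0,0,-11,0],[0,0,-15,0],[0,0,-19,0],[-3,-3,-19,0],[-6,-6,-19,0],[-9,-9,-19,0],[-12,-12,-19,0],[-15,-15,-19,0],[-18,-18,-19,0],[-18,-20,-19,0],[-18,-20,-19,0]]' 
python3 - <<'E'
from h import *
c=cam('scene'); im=c['pixels'][120:350,170:460][:,:,::-1]
a=cv2.resize(im,None,fx=1.6,fy=1.6,interpolation=cv2.INTER_CUBIC)
c=cam('top'); im=c['pixels'][170:270,200:350][:,:,::-1]
b=cv2.resize(im,(464,309),interpolation=cv2.INTER_CUBIC)
cv2.imwrite('pics/bed1.png',cv2.resize(np.vstack([a,b]),None,fx=.88,fy=.88))
E
```

```text
t: 19.52
eef_pos: [0.4788, -0.0781, 0.0277]
tool_rot: [0.001, -0.01, 1.0, 0.0]
contact_force: [1.0, 4.7, -3.2]
gripper_width: 0.462
grasp_force: 31.7
t: 19.85
eef_pos: [0.4792, -0.0779, 0.0284]
tool_rot: [0.002, -0.01, 1.0, 0.0]
contact_force: [-1.3, 7.2, 1.6]
gripper_width: 0.551
grasp_force: 0.0
t: 20.93
eef_pos: [0.662, -0.2835, 0.2173]
tool_rot: [0.001, -0.006, 1.0, -0.002]
contact_force: [-0.8, -0.3, -0.2]
gripper_width: 0.549
grasp_force: 0.0
```

View pics/bed1.png

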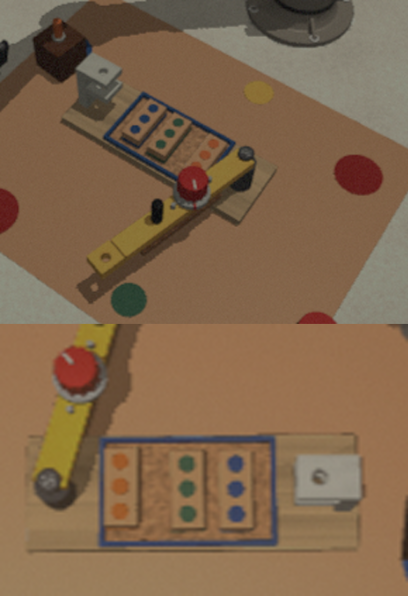

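```bash
python3 - <<'E'
from h import *
c=load('top')
def q(a,b,z=.048):
    p=w(c,200+a/2.722,170+(b-324)/2.719,z)[:2]-B; cs,sn=np.cos(PH),np.sin(PH)
    return (np.array([cs*p[0]+sn*p[1],-sn*p[0]+cs*p[1]])*1000).round(1)
for n,a,b in (('o+',120,462),('o',120,487),('o-',121,510),('g',187,489),('b',236,489)): print(n,q(a,b))
# depth: heights along bed y at x=-20..: 
P=c['pose']
for v in (222,229,236):
  print([int(1000*w(c,u,v)[2]) for u in range(234,304,3)])
E
```

```text
o+ [32.  79.7]
o [ 1.9 79.5]
o- [-25.5  78.2]
g [-1.4  0.3]
b [ -2.1 -57.7]
[24, 29, 52, 47, 47, 53, 21, 22, 19, 18, 51, 46, 51, 45, 22, 24, 50, 49, 49, 48, 19, 20, 28, 24]
[13, 31, 46, 47, 48, 46, 24, 19, 18, 18, 46, 49, 47, 45, 18, 20, 46, 48, 51, 48, 18, 21, 29, 20]
[19, 53, 48, 47, 46, 49, 23, 24, 17, 26, 52, 48, 45, 41, 17, 18, 44, 51, 51, 49, 19, 23, 30, 23]
```

```bash
python3 - <<'E'
from h import *
c=load('scene')
for a,b,z in ((157,202,.16),(193,173,.16),(106,257,.108)):
    p=w(c,170+a/1.408,120+b/1.408,z)[:2]; d=p-H; print(p.round(4),np.linalg.norm(d).round(3),'beam',(np.arctan2(d[0],-d[1])-PH).round(3))
b=1.25; to(np.r_[polar(.2,b),.22],b+PH)
E
```

```text
[0.6678 0.0816] 0.2 beam 1.284
[0.5896 0.0977] 0.121 beam 1.241
[0.7706 0.0575] 0.306 beam 1.296
tcp [ 0.6614 -0.2773  0.2177] yaw 1.588 shift [-1.03 35.24 -0.24] spin 0.317 q7 1.58
```

```bash
python3 -m jog '[[-0.2,4,0,0.1],[-0.4,8,0,0.2],[-0.6,12,0,0.28],[-0.8,16,0,0.28],[-1,20,0,0.28],[-1.2,24,0,0.28],[-1.3,28,0,0.28],[-1.4,32,0,0.28],[-1.5,35.9,0,0.28],[-1.5,35.9,0,0.28],[-1.5,35.9,0,0.28],[-1.5,35.9,0,0.28]]' 0 20
python3 - <<'E'
from h import *
to([.667,.082,.125],1.31)
c=cam('wrist','w4.png'); print(px(c,(.667,.082,.16)))
E
```

```text
t: 22.03
eef_pos: [0.6688, 0.0843, 0.2175]
tool_rot: [0.001, 0.129, 0.992, -0.0]
contact_force: [1.1, -0.7, -0.4]
gripper_width: 0.504
grasp_force: 0.0
tcp [0.6688 0.0843 0.2175] yaw 1.312 shift [ 0.13 -0.26  9.25] spin 0.002 q7 0.78
(np.float64(277.92388962796315), np.float64(227.97714212172943))
```

View pics/w4.png

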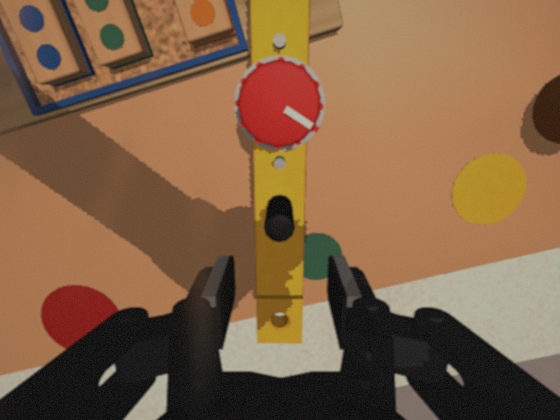

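The handle top is at (279,228), which matches the prediction. I'll descend and cage it.

```bash
python3 -m jog '[[0.1,-0.2,3.2,0],[0.1,-0.2,6.3,0],[0.1,-0.2,9.2,0],[0.1,-0.2,9.2,0],[0.1,-0.2,9.2,0]]' && python3 -m jog '[[0,0,0,0],[0,0,0,0],[0,0,0,0],[0,0,0,0]]' 0.42; python3 - <<'E'
from h import *
t,M=rot()
for b in np.r_[np.arange(1.29,0,-.08),0.,-.02,-.03]:
    p=np.r_[polar(.2,b),.125]; s=M.T@(p-t)*100; print(round(b,2),s.round(1),round((1.29-b),2))
E
```

```text
t: 22.5
eef_pos: [0.667, 0.0802, 0.1235]
tool_rot: [-0.001, 0.131, 0.991, -0.001]
contact_force: [0.1, 1.2, 0.7]
gripper_width: 0.501
grasp_force: 0.0
t: 22.83
eef_pos: [0.6687, 0.0824, 0.126]
tool_rot: [0.001, 0.13, 0.992, 0.0]
contact_force: [0.5, 0.5, -0.2]
gripper_width: 0.291
grasp_force: 0.0
1.29 [0.1 0.  0.1] 0.0
1.21 [ 0.2 -1.6  0.1] 0.08
1.13 [ 0.4 -3.2  0.1] 0.16
1.05 [ 0.7 -4.7  0.1] 0.24
0.97 [ 1.1 -6.3  0.1] 0.32
0.89 [ 1.7 -7.8  0.1] 0.4
0.81 [ 2.4 -9.2  0.1] 0.48
0.73 [  3.2 -10.6   0.1] 0.56
0.65 [  4.1 -11.9   0.1] 0.64
0.57 [  5.1 -13.2   0.1] 0.72
0.49 [  6.2 -14.3   0.1] 0.8
0.41 [  7.4 -15.4   0.1] 0.88
0.33 [  8.6 -16.4   0.1] 0.96
0.25 [ 10.  -17.2   0.1] 1.04
0.17 [ 11.4 -18.    0.1] 1.12
0.09 [ 12.9 -18.6   0.1] 1.2
0.01 [ 14.4 -19.1   0. ] 1.28
0.0 [ 14.6 -19.2   0. ] 1.29
-0.02 [ 14.9 -19.3   0. ] 1.31
-0.03 [ 15.1 -19.3   0. ] 1.32
```

```bash
python3 -m jog '[[0.2,-1.6,0,0.08],[0.4,-3.2,0,0.16],[0.7,-4.7,0,0.24],[1.1,-6.3,0,0.32],[1.7,-7.8,0,0.4],[2.4,-9.2,0,0.48],[3.2,-10.6,0,0.56],[4.1,-11.9,0,0.64],[5.1,-13.2,0,0.72],[6.2,-14.3,0,0.8],[7.4,-15.4,0,0.88],[8.6,-16.4,0,0.96],[10,-17.2,0,1.04],[11.4,-18,0,1.12],[12.9,-18.6,0,1.2],[13.7,-18.9,0,1.24],[14.6,-19.2,0,1.29],[14.9,-19.3,0,1.29],[14.9,-19.3,0,1.29],[14.9,-19.3,0,1.29]]'; python3 - <<'E'
from h import *
t,M=rot(); print(((t[:2]-polar(.2,0))*1000).round(1), (M.T@np.r_[polar(.2,-.03)-t[:2],0]*100).round(2))
E
```

```text
t: 24.5
eef_pos: [0.4766, -0.0658, 0.1257]
tool_rot: [0.002, 0.699, 0.715, 0.002]
contact_force: [4.3, -0.0, 1.8]
gripper_width: 0.289
grasp_force: 2.0
[-2.1 -0.3] [ 0.03 -0.39 -0.  ]
```

```bash
python3 -m jog '[[0,-0.15,0,0],[0,-0.3,0,0],[0,-0.3,0,0],[0,-0.3,0,0]]' && python3 -m jog '[[0,0.3,0,0],[0,0.3,0,0],[0,0.3,0,0],[0,0.3,-4,0],[0,0.3,-8,0],[0,0.3,-11,0],[0,0.3,-11,0]]' 0;  python3 - <<'E'
from h import *
to(np.r_[.4345,-.3186,.20],1.246)
E
```

```text
t: 24.83
eef_pos: [0.4765, -0.0658, 0.1258]
tool_rot: [0.003, 0.699, 0.715, 0.004]
contact_force: [14.7, -0.9, -7.7]
gripper_width: 0.293
grasp_force: 7.0
t: 25.42
eef_pos: [0.4771, -0.0657, 0.2402]
tool_rot: [0.004, 0.7, 0.715, 0.003]
contact_force: [1.5, 1.1, -1.2]
gripper_width: 0.498
grasp_force: 0.0
tcp [ 0.4771 -0.0657  0.2402] yaw 0.021 shift [-25.18  -4.84   4.02] spin -1.225 q7 -0.07
```

```bash
python3 -m jog '[[-4,-0.8,0,0],[-8,-1.6,0,0],[-12,-2.4,0,0],[-16,-3.2,0,0],[-20,-4,0,0],[-23,-4.5,1,0],[-25.2,-4.8,4,0],[-25.2,-4.8,4,0],[-25.2,-4.8,4,0],[-25.2,-4.8,4,0]]' 0 40; python3 - <<'E'
from h import *
to(np.r_[.4345,-.3186,.09],.0204)
c=cam('wrist')
print(px(c,(.4345,-.3186,.128)))
cv2.imwrite('pics/w5.png',cv2.resize(c['pixels'][100:340,120:440][:,:,::-1],None,fx=2,fy=2))
E
```

```text
t: 26.25
eef_pos: [0.4315, -0.3178, 0.1941]
tool_rot: [-0.001, 0.699, 0.715, 0.0]
contact_force: [0.6, 0.2, 0.6]
gripper_width: 0.501
grasp_force: 0.0
tcp [ 0.4315 -0.3178  0.1941] yaw 0.022 shift [-0.1   0.31 10.41] spin 0.001 q7 0.44
(np.float64(287.0895244104373), np.float64(224.31835913310871))
```

View pics/w5.png

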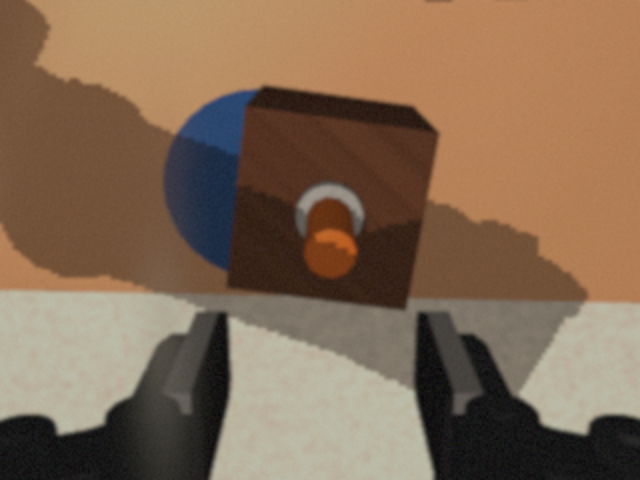

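The pin's orange top is at crop (330,255), i.e. pixel (285,227.5), against a prediction of (287,224).

```bash
python3 - <<'E'
from h import *
c=load('wrist'); p=w(c,285,227.3,.128); print(p); p[2]=.09
p2=w(c,120+330/2,100+215/2,.086); print('flange',p2)
to(p,.0204); to([.4345,-.3186,.09],.0204)
E
```

```text
[ 0.43318344 -0.32071157  0.128     ]
flange [ 0.43365103 -0.3197206   0.086     ]
tcp [ 0.4321 -0.3176  0.1947] yaw 0.023 shift [-0.32  0.09 10.47] spin 0.002 q7 0.44
tcp [ 0.4321 -0.3176  0.1947] yaw 0.023 shift [-0.11  0.23 10.47] spin 0.002 q7 0.44
```

```bash
python3 -m jog '[[-0.2,0.15,3.5,0],[-0.2,0.15,7,0],[-0.2,0.15,9.5,0],[-0.2,0.15,10.4,0],[-0.2,0.15,10.4,0],[-0.2,0.15,10.4,0]]' && python3 -m jog '[[0,0,0,0],[0,0,0,0],[0,0,0,0],[0,0,0,0],[0,0,0,0],[0,0,0,0],[0,0,0,0]]' 0.9 40 && python3 -m jog '[[0,0,-3,0],[0,0,-6,0],[0,0,-9,0],[0,0,-12,0],[0,0,-13.5,0],[0,0,-13.5,0],[0,0,-13.5,0]]'
python3 - <<'E'
from h import *
to(np.r_[F,.225],.0204)
E
```

```text
t: 26.8
eef_pos: [0.4342, -0.3205, 0.0915]
tool_rot: [0.001, 0.699, 0.715, 0.0]
contact_force: [0.4, -0.1, 0.2]
gripper_width: 0.5
grasp_force: 0.0
t: 27.38
eef_pos: [0.4343, -0.3214, 0.0923]
tool_rot: [0.002, 0.7, 0.714, 0.0]
contact_force: [-0.1, 0.4, 5.3]
gripper_width: 0.202
grasp_force: 38.8
t: 27.97
eef_pos: [0.4335, -0.3212, 0.2266]
tool_rot: [0.001, 0.7, 0.714, 0.0]
contact_force: [0.2, -0.3, -2.2]
gripper_width: 0.203
grasp_force: 39.7
tcp [ 0.4335 -0.3212  0.2266] yaw 0.021 shift [15.09  5.04  0.15] spin 0.0 q7 0.45
```

```bash
python3 -m jog '[[0,0,-2,0],[3.8,1.3,-2,0],[7.5,2.5,-2,0],[11.3,3.8,-2,0],[15.1,5,-2,0],[15.1,5,-1,0],[15.1,5,-1,0],[15.1,5,-1,0],[15.1,5,-1,0]]'
python3 - <<'E'
from h import *
to(np.r_[F,.225],.0204)
c=cam('wrist'); print(px(c,np.r_[F,.126]))
a=c['pixels'][90:340,150:430][:,:,::-1]
cv2.imwrite('pics/w6.png',cv2.resize(a,None,fx=2.4,fy=2.4,interpolation=cv2.INTER_CUBIC))
E
```

```text
t: 28.72
eef_pos: [0.4791, -0.1701, 0.2346]
tool_rot: [-0.001, 0.7, 0.714, -0.001]
contact_force: [-0.3, 0.3, -0.6]
gripper_width: 0.192
grasp_force: 39.7
tcp [ 0.4791 -0.1701  0.2346] yaw 0.019 shift [0.08 0.18 0.96] spin -0.001 q7 0.14
(np.float64(284.6633098090448), np.float64(203.71724779884835))
```

View pics/w6.png

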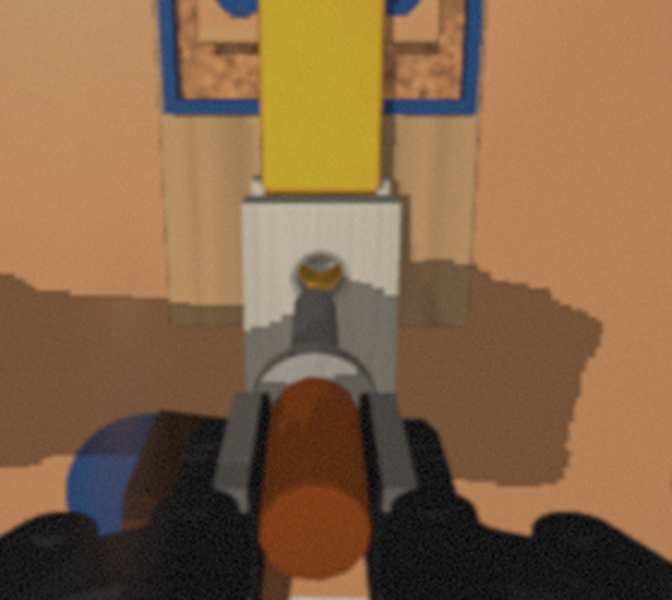

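```bash
python3 - <<'E'
from h import *
c=load('wrist'); h=w(c,283.1,202.7,.126); t=w(c,282.3,213.5,.153)
print(h,t); o=bot.get_obs(); print(o['eef_pos'])
# flange & grip top to see tilt
print(w(c,150+316/2.4,90+375/2.4,.153+.07), w(c,150+315/2.4,90+532/2.4,.153+.118))
t0,M=rot(); print(M.T@(h-t)*100)
E
```

```text
[ 0.4795703  -0.16850433  0.126     ] [ 0.47886626 -0.16862293  0.153     ]
[ 0.47928073 -0.17036264  0.23493676]
[ 0.47821204 -0.16316463  0.223     ] [ 0.47809626 -0.1682045   0.271     ]
[0.01096444 0.07319237 2.69992962]
```

```bash
python3 -m jog '[[0,0.07,1,0],[0,0.07,2,0],[0,0.07,2.5,0],[0,0.07,3,0],[0,0.07,3.5,0],[0,0.07,4,0],[0,0.07,4.5,0],[0,0.07,4.5,0],[0,0.07,4.5,0]]'
```

```text
t: 29.52
eef_pos: [0.4804, -0.1695, 0.1899]
tool_rot: [0.0, 0.7, 0.714, -0.0]
contact_force: [0.6, -3.8, -3.0]
gripper_width: 0.2
grasp_force: 39.5
```

```bash
python3 -m jog '[[0,0,0.5,0],[0,0,1,0],[0,0,1.5,0],[0,0,2,0],[0,0,2.5,0],[0,0,3,0],[0,0,3.5,0],[0,0,3.5,0]]'
```

```text
t: 30.18
eef_pos: [0.4806, -0.1697, 0.1544]
tool_rot: [0.0, 0.7, 0.714, -0.0]
contact_force: [2.1, -7.1, -4.9]
gripper_width: 0.197
grasp_force: 39.4
```

```bash
python3 -m jog '[[-0.05,0,0.4,0],[-0.07,0,0.8,0],[-0.07,0,1.2,0],[-0.07,0,1.5,0],[-0.07,0,1.7,0],[-0.07,0,1.8,0],[-0.07,0,1.8,0]]'
```

```text
t: 30.77
eef_pos: [0.4807, -0.1702, 0.1383]
tool_rot: [0.0, 0.7, 0.714, -0.0]
contact_force: [-3.9, -3.9, 12.8]
gripper_width: 0.198
grasp_force: 41.5
```

```bash
python3 -m jog '[[0,0,0,0],[0,0,0,0],[0,0,0,0],[0,0,0,0]]' 0.2 && python3 -m jog '[[0,0,-3,0],[0,0,-6,0],[0,0,-9,0],[0,0,-11,0],[0,0,-11,0]]'
python3 - <<'E'
from h import *
c=cam('wrist'); print(px(c,np.r_[F,.132]),px(c,np.r_[F,.174]))
a=c['pixels'][20:340,120:440][:,:,::-1]
cv2.imwrite('pics/w7.png',cv2.resize(a,None,fx=1.8,fy=1.8,interpolation=cv2.INTER_CUBIC))
to(np.r_[polar(.125,0),.22],.0204)
E
```

```text
t: 31.1
eef_pos: [0.4804, -0.1686, 0.1368]
tool_rot: [-0.001, 0.699, 0.715, 0.0]
contact_force: [0.4, -0.2, -0.9]
gripper_width: 0.399
grasp_force: 0.0
t: 31.52
eef_pos: [0.4832, -0.1695, 0.2516]
tool_rot: [0.003, 0.7, 0.715, 0.002]
contact_force: [1.2, -1.1, 0.6]
gripper_width: 0.398
grasp_force: 0.0
(np.float64(278.0805924920058), np.float64(200.3556369711585)) (np.float64(278.0818274049709), np.float64(216.895381034752))
tcp [ 0.4821 -0.1693  0.2493] yaw 0.021 shift [17.89 -0.12  2.91] spin 0.001 q7 0.15
```

View pics/w7.png

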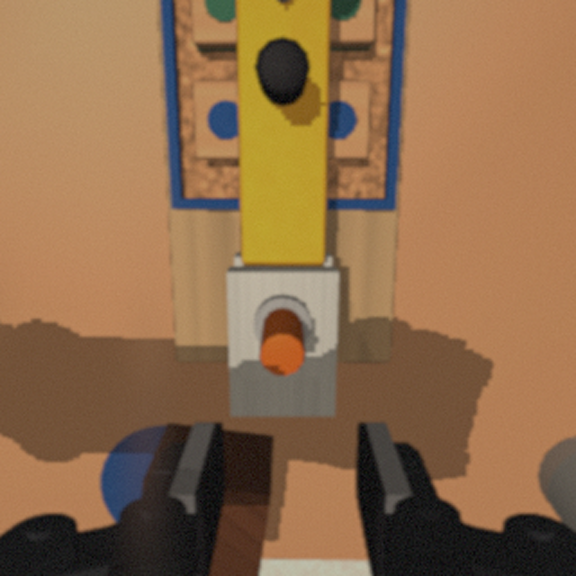

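```bash
python3 -m jog '[[3,0,0,-0.12],[6,0,0,-0.24],[9,0,0,-0.36],[12,0,0,-0.48],[15,0,0,-0.6],[17.9,-0.1,0,-0.72],[17.9,-0.1,0,-0.84],[17.9,-0.1,0,-0.96],[17.9,-0.1,0,-1.08],[17.9,-0.1,0,-1.2],[17.9,-0.1,0,-1.32],[17.9,-0.1,0,-1.44],[17.9,-0.1,0,-1.56],[17.9,-0.1,1,-1.68],[17.9,-0.1,2,-1.8],[17.9,-0.1,2.9,-1.92],[17.9,-0.1,2.9,-2.04],[17.9,-0.1,2.9,-2.16],[17.9,-0.1,2.9,-2.28],[17.9,-0.1,2.9,-2.4]]' -0.8 60
python3 - <<'E'
from h import *
p=np.r_[polar(.125,0),.127]; to(p)
c=cam('wrist'); print(p,px(c,np.r_[p[:2],.16]))
m=cv2.inRange(cv2.cvtColor(c['pixels'],cv2.COLOR_RGB2HSV),(0,160,60),(6,255,255))|cv2.inRange(cv2.cvtColor(c['pixels'],cv2.COLOR_RGB2HSV),(174,160,60),(180,255,255))
cv2.imwrite('pics/w8.png',c['pixels'][:,:,::-1])
E
```

```text
t: 33.23
eef_pos: [0.4748, 0.0097, 0.2167]
tool_rot: [-0.001, -0.415, 0.91, 0.001]
contact_force: [0.1, 0.0, -0.2]
gripper_width: 0.899
grasp_force: 0.0
tcp [0.4748 0.0097 0.2167] yaw 2.428 shift [-0.15 -0.22  8.97] spin 0 q7 2.05
[0.47714982 0.00942601 0.127     ] (np.float64(276.6210998744727), np.float64(232.8324795194052))
```

View pics/w8.png

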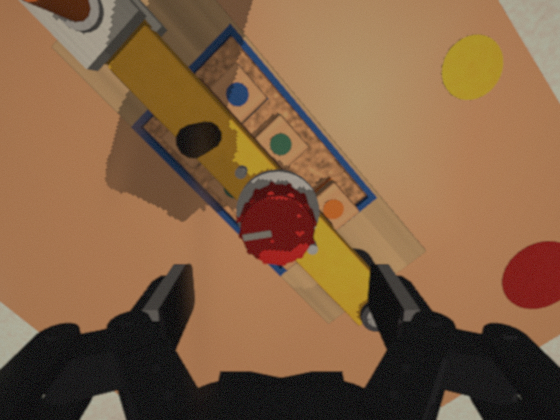

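The knob top is at about (277,228), close to the predicted (277,233). The white line is at (258,236). I'll descend and grip.

```bash
python3 -m jog '[[-0.15,-0.2,3.5,0],[-0.15,-0.2,7,0],[-0.1,-0.2,9,0],[-0.1,-0.2,9,0],[-0.1,-0.2,9,0]]' && python3 -m jog '[[0,0,0,0],[0,0,0,0],[0,0,0,0],[0,0,0,0],[0,0,0,0]]' 0.5 60 && python3 -m jog '[[0,0,0,0.1],[0,0,0,0.2],[0,0,0,0.3],[0,0,0,0.4],[0,0,0,0.5],[0,0,0,0.6],[0,0,0,0.7],[0,0,0,0.8],[0,0,0,0.9],[0,0,0,1],[0,0,0,1.1],[0,0,0,1.2],[0,0,0,1.3],[0,0,0,1.4],[0,0,0,1.5],[0,0,0,1.5]]'; python3 -c "
from h import *
o=bot.get_obs();print(o['torque'],o['q'][6])"
```

```text
t: 33.7
eef_pos: [0.4767, 0.0093, 0.1272]
tool_rot: [-0.001, -0.412, 0.911, 0.001]
contact_force: [0.4, 0.4, 0.5]
gripper_width: 0.897
grasp_force: 0.0
t: 34.12
eef_pos: [0.4792, 0.0098, 0.1302]
tool_rot: [0.002, -0.412, 0.911, -0.0]
contact_force: [-2.1, 1.7, 4.6]
gripper_width: 0.541
grasp_force: 60.8
t: 35.45
eef_pos: [0.4792, 0.0092, 0.1301]
tool_rot: [0.002, 0.321, 0.947, 0.0]
contact_force: [-0.6, 0.3, 7.3]
gripper_width: 0.552
grasp_force: 60.9
[-0.30448764  0.52901081 -0.04129407] 0.5706583311648393
```

```bash
python3 -m jog '[[0,0,0,0.1],[0,0,0,0.2],[0,0,0,0.3],[0,0,0,0.4],[0,0,0,0.5],[0,0,0,0.6],[0,0,0,0.7],[0,0,0,0.8],[0,0,0,0.9],[0,0,0,1],[0,0,0,1.1],[0,0,0,1.2]]'; python3 -c "
from h import *
o=bot.get_obs();print(o['torque'],o['q'][6])"; python3 -m jog '[[0,0,0,0.1],[0,0,0,0.2],[0,0,0,0.3],[0,0,0,0.4],[0,0,0,0.5],[0,0,0,0.6],[0,0,0,0.7],[0,0,0,0.8],[0,0,0,0.9],[0,0,0,1]]'; python3 -c "
from h import *
o=bot.get_obs();print(o['torque'],o['q'][6])"
```

```text
t: 36.45
eef_pos: [0.4787, 0.0091, 0.1301]
tool_rot: [0.001, 0.799, 0.601, 0.001]
contact_force: [-3.2, -0.7, 10.1]
gripper_width: 0.543
grasp_force: 61.4
[-0.02975478  1.10922493  0.36404331] -0.5216075111998328
t: 37.28
eef_pos: [0.4784, 0.0094, 0.1301]
tool_rot: [-0.0, 0.989, 0.145, 0.001]
contact_force: [-5.9, -0.2, 11.3]
gripper_width: 0.546
grasp_force: 61.5
[0.08980932 1.0443511  0.29940898] -1.4374205775611621
```

The moment rose to about 0.3 N m, which suggests the clutch is slipping. I'll let go, raise and look.

```bash
python3 -m jog '[[0,0,0,0],[0,0,0,0],[0,0,0,0],[0,0,0,0]]' -0.8 && python3 -m jog '[[0,0,-3,0],[0,0,-7,0],[0,0,-10,0],[0,0,-10,0],[0,0,-10,0]]'
python3 - <<'E'
from h import *
c=cam('wrist'); s=cam('scene')
a=cv2.resize(c['pixels'][130:330,180:380][:,:,::-1],(560,560),interpolation=cv2.INTER_CUBIC)
cv2.imwrite('pics/w9.png',a)
to(np.r_[polar(.125,0),.24])
E
```

```text
t: 37.62
eef_pos: [0.4783, 0.0089, 0.1285]
tool_rot: [-0.0, 0.989, 0.146, 0.0]
contact_force: [0.4, 0.7, -0.3]
gripper_width: 0.9
grasp_force: 0.0
t: 38.03
eef_pos: [0.4793, 0.0089, 0.2301]
tool_rot: [0.0, 0.989, 0.146, 0.002]
contact_force: [-0.9, -0.6, -0.8]
gripper_width: 0.899
grasp_force: 0.0
tcp [0.4774 0.0087 0.2276] yaw -1.278 shift [-0.01 -0.08 -1.24] spin 0 q7 -1.43
```

View pics/w9.png

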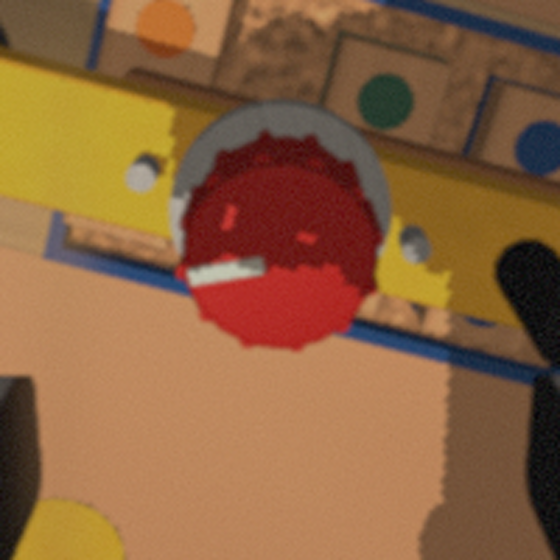

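```bash
python3 -m jog '[[0,0,-3,0],[0,0,-3,0],[0,0,-3,0],[0,0,-3,0]]'; python3 - <<'E'
from h import *
c=load('scene'); u,v=px(c,np.r_[F,.174]); print(u,v)
hs=cv2.cvtColor(c['pixels'],cv2.COLOR_RGB2HSV); 
u0,v0=int(u)-15,int(v)-12
m=cv2.inRange(hs[v0:v0+35,u0:u0+30],(3,170,60),(14,255,255)); ys,xs=np.nonzero(m); print(len(xs),xs.mean()+u0,ys.min()+v0,ys.max()+v0, px(c,np.r_[F,.132]))
print(bot.hand_in())
E
```

```text
t: 38.47
eef_pos: [0.4773, 0.0087, 0.2569]
tool_rot: [-0.0, 0.989, 0.146, -0.001]
contact_force: [0.2, -0.1, -0.7]
gripper_width: 0.899
grasp_force: 0.0
242.84741418991158 157.75966434432945
56 242.17857142857142 157 170 (np.float64(243.4584139699814), np.float64(168.6074095499854))
the job is handed in; nothing more can be done
None
```

The job is handed in, verdict not returned: three plaques are flat in the bed (orange was shifted about 20 mm after placing and lies against the rim, still within limits), the arm is at its stop, the pin is home, and the knob was turned about 3.7 rad, at least 1 rad past clutch slip. I viewed 15 pictures against the limit of 14.

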